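# Square a headrest board into the gluing jig

## Task

Push the big rectangular plywood headrest board, the one with four steel T-nuts, along the white bed into the corner of the two wooden battens, so that it lies flat and square with its long side flush against the long batten and its short end flush against the short batten. Slide it, do not lift it off the bed, and leave the plywood disc and the small plywood offcut on the bed where they are.

Things in the scene. Friction and masses are not known exactly. Their poses are not given: they have to be found in the camera images.
- board_center (a point): Centre (half-way up) of the loose headrest board: rectangular plywood, 120 mm along its x, 180 mm along its y, 22 mm thick (z up), 0.2 to 0.4 kg, four flush steel T-nuts on top. It lies flat on the white bed, clear of both battens, its y axis within 20 degrees of the long batten's direction. Too wide to grip across; it slides easily.
- fence_corner (a point): Inside corner of the two rigid battens (30 wide, 32 mm high) at the top of the fixed white bed, 18 mm above the table. x points square at the long batten (far from the robot), y at the short one (left). The bed runs 330 mm to -x, 510 mm to -y. A board fully home has its centre at x -60, y -90, z +11 mm here, its axes along these.
- disc: Bystander: plywood disc, 90 mm across, 22 mm thick, lying loose on the right-hand part of the bed; origin at the centre of its underside.
- offcut: Bystander: small plain rectangular plywood offcut, 60 x 90 x 22 mm (x, y, z), lying loose on the right-hand part of the bed; origin at the centre of its underside.
There are look-alikes about, which are no part of the job. What is shaped like the part that bears board_center but orange is not meant.

How it is judged (in metres and radians):
At the end, for the whole second after the job is handed in: The headrest board lies flat and at rest on the bed in the corner: its centre is within 12 mm of the flush position in each direction, and its sides are within 10 degrees of the battens (x of board_center in the frame of fence_corner between -0.072 and -0.05 m and y of board_center in the frame of fence_corner between -0.102 and -0.08 m and z of board_center in the frame of fence_corner between 0 and 0.02 m and angle between the y axis of board_center and the y axis of fence_corner, either way round below 0.17 rad and angle between board_center's own z axis and vertical below 0.1 rad and linear speed of board below 0.02 m/s); the robot touches nothing.
It fails at once if the headrest board is lifted more than 30 mm off the bed (z of board_center in the frame of fence_corner above 0.041 m).
It fails at once if the disc or the small offcut is moved more than 30 mm (distance of any of disc, offcut from where it was at the start of the episode above 0.03 m).
It also fails if it takes over 40 s, if anything falls off the work surface, if the arm or the gripper's body presses on something with over 40 N, if the wrist force passes 120 N, or if a joint passes its speed limit or range.

## Robot

A 6-joint arm with a two-finger parallel gripper is mounted at the origin on the work surface. World frame = base frame: x ahead of the robot, y to its left, z up, the work surface at z = 0. Lengths are in mm, angles in rad, forces in N, time in s.
With the tool pointing down it reaches from about 300 to 850 mm from the base axis. Payload 4.2 kg.
Tool frame: the origin (TCP) lies on the centre line of the jaws, within the pads' length; the fingertips stand 22 mm ahead of it and the grasp point (between the pads) lies 3 mm ahead of it; z points along the fingers, y is the direction in which the jaws open and shut (so a half turn about z gives the same grasp; the last joint's range is limited). The gripper opens to 91 mm and grips with 3 to 60 N. Pads are 32 mm wide; open, the fingers measure 118 mm over their backs; the gripper's body (76 mm by 178 mm) begins 60 mm behind the grasp point.
Start: joints at [1.213, 0.32, 1.565, -0, 1.257, -0.02], TCP at [190.564, 542.518, 235.976] pointing down, gripper open.
Joint ranges: [-3.11, 3.11], [-0.84, 2.01], [0.21, 2.61], [-1.34, 4.49], [0.05, 2.63], [-2.56, 2.56]. Speed limits (rad/s): [2.57, 2.57, 3.14, 3.14, 3.14, 3.14].

## Interface

Orientations are given as a rotation vector (axis times angle).
In Python, from rig import * gives the robot as it stands.
- The arm moves only by the tool jog_arm, never from a script. Its argument "motion" is a list of rows, each an object of numbers: "fingers": the finger opening in mm, from 0 to 91.2; "tx", "ty", "tz": the shift along the tool's x, y, z in mm; "ax", "ay", "az": the turn, a rotation vector about the tool's x, y, z in rad. In form: [{"fingers": .., "tx": .., "ty": .., "tz": .., "ax": .., "ay": .., "az": ..}, ...]. A call has 1 to 12 rows; each row shifts and turns the commanded pose from where the row before left it, along the tool's axes as they then stand; what a row does not reach is not made up. A row lasts 1/12 s, in which the tool goes at most 41.7 mm and 7.16 degrees, less where a joint would pass 70% of its speed; a pose out of reach is approached as far as the arm can. A call is refused whole if a number of a shift passes 41.7 or a number of a turn 0.125, either way. A call with a gripper value outside its range is refused whole. The fingers move at their own pace and stop on an object; the grip force is fixed at half the most. Time passes only in rows, so rows that do not move let the fingers close. It gives the time, the measured TCP pose, the force and the opening at its end, in the units of the state.
- sense(): the state, without advancing time (a new reading comes with each control period).
- camera(name): name is "scene" or "side" or "wrist"; returns a dict with "image" (480x640x3 uint8, red, green, blue), "depth" (480x640 float32, mm along the optical axis (not along the pixel's ray), 0 where there is no reading), "camera_matrix" (3x3 intrinsics, pixels), "extrinsics" (4x4, takes a point from camera to world coordinates). Camera axes: x right, y down, z forward; pixel columns grow to the right and rows downward; lengths in mm; the calibration is good to about 2 mm. A picture is of the moment at which its call begins.
- finish_job(): hands the job in, once; it reports no verdict.
Trained networks look in a picture, given as the dict that the camera call returned (one of the last four; its "shot" number tells which), for a name from the list of things; names that differ only in an ending like _2 or _b are one class to them, and where a whole thing is asked for, a point or a joint stands for the part that bears it (a point fixed in the world has none). Each returns a list of dicts, best first, with "score" (0 to 1); they miss things now and then, are a little off and sometimes report something else, mostly with a low value. They report only what shows in the picture. A call takes as long as a camera call. They do not tell look-alikes from the thing itself.
- find_in(thing, picture): "rect" ([left, top, right, bottom] as shares, 0 to 1, of the picture: columns of its width, rows of its height, round what is visible of it).
- silhouettes(thing, picture): "region" (480x640 bool, what is visible of it) and "rect" ([left, top, right, bottom] as shares, 0 to 1, of the picture: columns of its width, rows of its height, round what is visible of it).
The state is a dict: "time_s": time; "joints": joint angles; "qvel": joint speeds; "joint_efforts": joint torques, N m; "tool_pos": TCP position; "tcp_rot": TCP orientation; "force": force on the tool from outside, world axes, zero at the start; "torque": the same for the moment, N m; "width": finger opening in mm.
Only numpy, scipy, OpenCV 4.12 (cv2) and the standard library are available. Lean on these libraries where they do the work, as an engineer would, in place of code of your own. Each camera call takes 0.05 s, during which the arm holds its last target.

## Working session

There is one attempt and no reset: what is moved stays moved. The work goes in short steps, Python scripts to look and compute and a tool call to move; the robot and the scene stay as the last step left them, time stands still between calls to the robot, and variables do not carry over. Pictures are saved under pics/ and viewed, and the job is handed in when it is done.

Besides the shell and the picture viewer there is one more tool, called as a command line: name --argument value ..., lists and objects as JSON in quotes. jog_arm: Moves the arm, as the interface text tells. Its arguments: {"type":"object","properties":{"motion":{"type":"array","items":{"type":"object","properties":{"fingers":{"type":"number"},"tx":{"type":"number"},"ty":{"type":"number"},"tz":{"type":"number"},"ax":{"type":"number"},"ay":{"type":"number"},"az":{"type":"number"}}}}},"required":["motion"]}

```bash
mkdir -p pics; ls; python3 - <<'E'
from rig import *
import cv2,numpy as np,pickle
s=sense();print({k:np.round(v,3).tolist() for k,v in s.items()})
D={}
for n in("scene","side","wrist"):
    c=camera(n);D[n]=c;cv2.imwrite(f"pics/{n}0.png",c["image"][:,:,::-1])
    for t in("board_center","disc","offcut"):
        print(n,t,[(round(r["score"],2),np.round(np.array(r["rect"])*[640,480,640,480]).tolist()) for r in silhouettes(t,c)])
    print(np.round(c["extrinsics"],3).tolist(),c["camera_matrix"].tolist())
pickle.dump(D,open("d0.pkl","wb"))
E
```

```text
pics
{'time_s': 0.0, 'joints': [1.213, 0.32, 1.566, 0.0, 1.257, -0.02], 'qvel': [-0.0, -0.002, 0.0, -0.001, -0.001, -0.001], 'joint_efforts': [-0.001, -41.247, -23.198, 0.073, 0.046, -0.0], 'tool_pos': [190.359, 542.08, 235.12], 'tcp_rot': [-0.528, -3.097, 0.003], 'force': [-0.146, 0.508, 0.691], 'torque': [0.035, -0.016, 0.033], 'width': 91.118}
scene board_center [(0.91, [221.0, 227.0, 317.0, 318.0]), (0.84, [436.0, 208.0, 528.0, 295.0]), (0.63, [215.0, 89.0, 301.0, 149.0]), (0.59, [399.0, 331.0, 466.0, 423.0])]
scene disc [(0.75, [134.0, 216.0, 176.0, 253.0])]
scene offcut [(0.9, [189.0, 166.0, 228.0, 195.0])]
[[-0.7, 0.609, -0.373, 929.508], [0.714, 0.606, -0.35, 489.269], [0.012, -0.511, -0.859, 1187.178], [0.0, 0.0, 0.0, 1.0]] [[605.10845187072, 0.0, 315.9269589277135], [0.0, 605.10845187072, 239.56600987920325], [0.0, 0.0, 1.0]]
side board_center [(0.9, [330.0, 364.0, 454.0, 472.0]), (0.87, [205.0, 138.0, 264.0, 196.0]), (0.86, [116.0, 212.0, 195.0, 287.0]), (0.81, [318.0, 193.0, 411.0, 265.0])]
side disc [(0.75, [468.0, 238.0, 509.0, 276.0])]
side offcut [(0.67, [417.0, 293.0, 470.0, 334.0])]
[[0.732, -0.5, 0.464, -110.313], [-0.682, -0.526, 0.509, -589.902], [-0.01, -0.688, -0.725, 905.633], [0.0, 0.0, 0.0, 1.0]] [[549.3582866882891, 0.0, 323.4201062326803], [0.0, 549.3582866882891, 242.61947164051907], [0.0, 0.0, 1.0]]
wrist board_center [(0.73, [0.0, 202.0, 171.0, 324.0]), (0.62, [230.0, 410.0, 258.0, 422.0])]
wrist disc []
wrist offcut []
[[0.33, 0.91, 0.251, 120.805], [0.944, -0.319, -0.087, 567.247], [0.0, 0.265, -0.964, 383.767], [0.0, 0.0, 0.0, 1.0]] [[417.5602531662584, 0.0, 321.1404730354759], [0.0, 417.5602531662584, 232.56218155464535], [0.0, 0.0, 1.0]]
```

View pics/scene0.png

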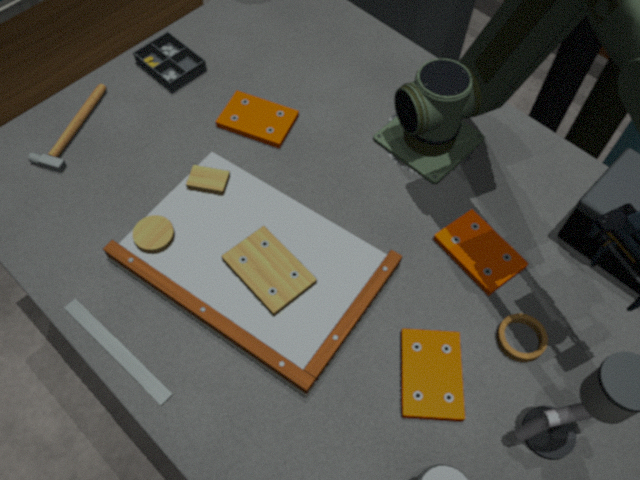

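View pics/side0.png

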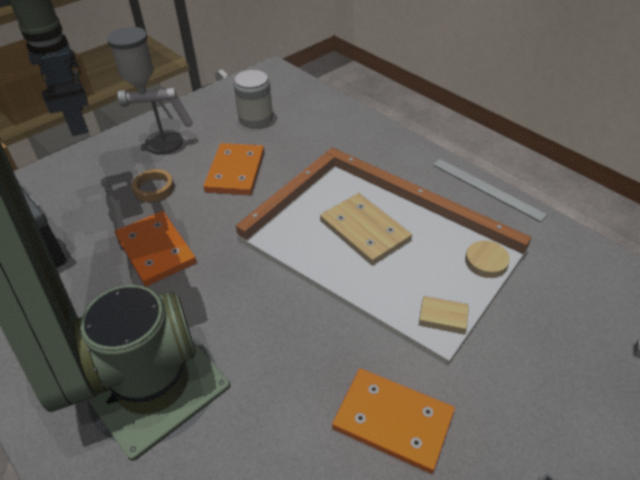

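Candidates (scene pixels): plywood board at (268,270), which has four T-nuts and lies on the white bed; orange look-alikes at (258,118), (480,250) and (432,375); plain offcut at (208,180); disc at (153,233). I choose (268,270). In the side view it is at (365,226). Next I'll measure and check it in a crop.

```bash
cat > h.py <<'E'
import numpy as np,cv2
def pts(c):
    d=c["depth"];K=c["camera_matrix"];E=c["extrinsics"]
    v,u=np.mgrid[:480,:640]
    P=np.stack([(u-K[0,2])/K[0,0]*d,(v-K[1,2])/K[1,1]*d,d],-1)
    W=P@E[:3,:3].T+E[:3,3]; W[d<=0]=np.nan
    return W
def proj(c,X):
    X=np.atleast_2d(np.array(X,float));E=c["extrinsics"];K=c["camera_matrix"]
    p=(X-E[:3,3])@E[:3,:3];p=p@K.T
    return p[:,:2]/p[:,2:]
def plane(c,u,v,z):
    E=c["extrinsics"];K=c["camera_matrix"]
    r=np.linalg.inv(K)@np.stack([u,v,np.ones_like(u)]).astype(float)
    r=E[:3,:3]@r;t=(z-E[2,3])/r[2]
    return (E[:3,3][:,None]+r*t)[:2].T
def boxpts(W,mask,lo,hi):
    z=W[...,2];m=mask&(z>lo)&(z<hi)
    return W[m]
E
python3 - <<'E'
from h import *;import pickle
D=pickle.load(open("d0.pkl","rb"))
for n in("scene","side"):
    c=D[n];W=pts(c);im=c["image"].astype(int)
    hsv=cv2.cvtColor(c["image"],cv2.COLOR_RGB2HSV)
    u0,v0=((268,270) if n=="scene" else (365,226))
    print(n,"z at board",np.round(W[v0,u0],1), "bed", np.round(W[210,245] if n=="scene" else W[265,300],1))
    x,y,z=W[...,0],W[...,1],W[...,2]
    # batten: high 44..56, reddish
    m=(z>43)&(z<58)&(x>250)&(x<900)&(abs(y)<600)&(hsv[...,1]>110)
    nl,l,st,_=cv2.connectedComponentsWithStats(m.astype(np.uint8))
    k=1+np.argmax(st[1:,4]);print(st[k])
    cv2.imwrite(f"pics/bat_{n}.png",(l==k).astype(np.uint8)*255)
    B=W[l==k];
    from collections import Counter
    print("hull",np.round(cv2.approxPolyDP(cv2.convexHull(B[:,:2].astype(np.float32)),12,True)[:,0]).tolist(), np.median(B[:,2]))
    m=(z>33)&(z<47)&(hsv[...,1]>60)&(x>250)&(x<900)
    nl,l,st,_=cv2.connectedComponentsWithStats(m.astype(np.uint8))
    k=l[v0,u0];B=W[(l==k)];print("board",st[k],cv2.minAreaRect(B[:,:2].astype(np.float32)),np.median(B[:,2]))
c=D["scene"]["image"][200:340,190:350,::-1];cv2.imwrite("pics/crop.png",cv2.resize(c,None,fx=4,fy=4,interpolation=cv2.INTER_CUBIC))
E
```

```text
scene z at board [559.1   3.1  42.6] bed [ 481.1 -159.2   18.1]
[ 104  240  298  151 5476]
hull [[775.0, -282.0], [687.0, 245.0], [335.0, 184.0], [340.0, 160.0], [748.0, -284.0]] 50.41074547615426
board [ 222  226   94   88 3911] ((554.0782470703125, -2.571014404296875), (180.3258819580078, 121.5018310546875), 86.34014129638672) 40.4439419634964
side z at board [544.8  -9.9  40.8] bed [375.6  18.8  18.1]
[ 237  149  293   96 2860]
hull [[769.0, -283.0], [679.0, 242.0], [335.0, 183.0], [336.0, 156.0], [746.0, -291.0]] 49.2394052959296
board [ 321  194   90   67 2886] ((549.9766845703125, -4.096763610839844), (180.48013305664062, 122.55457305908203), 86.23492431640625) 39.306030374163925
```

View pics/crop.png

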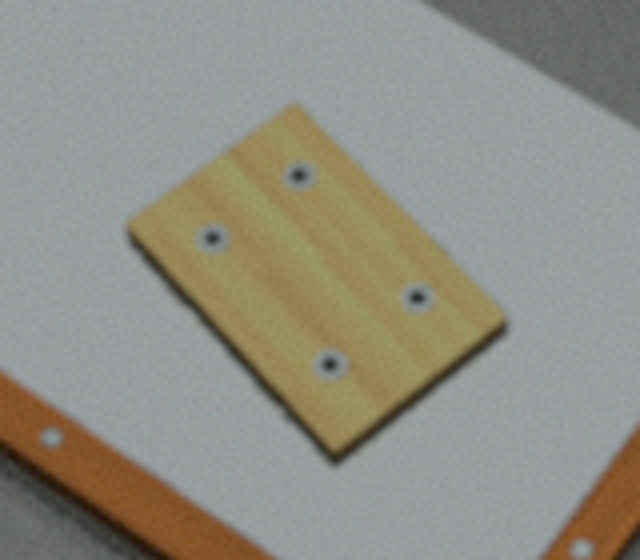

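View pics/bat_scene.png

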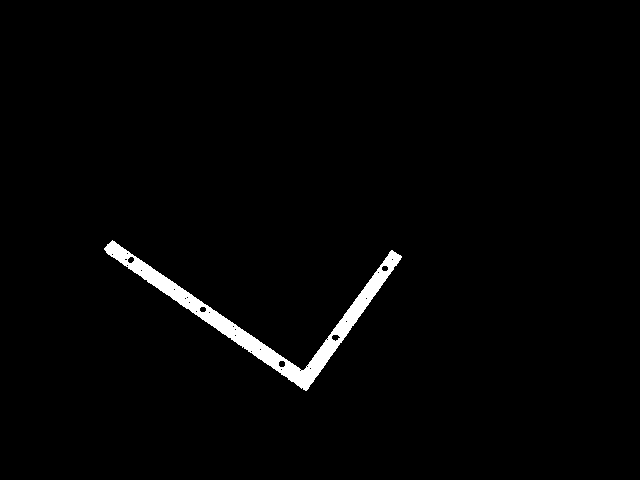

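The crop shows the plywood board with four T-nuts, so the choice is right. Now bystander positions and a helper for the moves.

```bash
cat >> h.py <<'E'
from scipy.spatial.transform import Rotation as R
PH=0.168
XF=np.array([np.cos(PH),np.sin(PH)]);YF=np.array([-np.sin(PH),np.cos(PH)])
OUT=np.array([683,243.5]);C=OUT-30*(XF+YF)
def toF(p): d=np.asarray(p)[...,:2]-C; return np.stack([d@XF,d@YF],-1)
def toW(f): return C+f[0]*XF+f[1]*YF
def status(s):
    r=R.from_rotvec(s["tcp_rot"]).as_matrix()
    print("t",s["time_s"],"F",np.round(toF(s["tool_pos"]),1),"z",round(s["tool_pos"][2],1),"ytool ang",round(np.arctan2(r[1,1],r[0,1]),3),"zax",np.round(r[:,2],3),"force",np.round(s["force"],1))
def delta(s,f,z):
    r=R.from_rotvec(s["tcp_rot"]).as_matrix()
    w=np.array([*toW(f),z]);return np.round(r.T@(w-s["tool_pos"]),1)
E
python3 - <<'E'
from rig import *
from h import *;import pickle
D=pickle.load(open("d0.pkl","rb"))
for n in("scene","side"):
    c=D[n];W=pts(c)
    hsv=cv2.cvtColor(c["image"],cv2.COLOR_RGB2HSV);z=W[...,2]
    m=((z>33)&(z<47)&(hsv[...,1]>60)).astype(np.uint8)
    nl,l,st,_=cv2.connectedComponentsWithStats(m)
    for nm,(u,v) in dict(board=((268,270) if n=="scene" else (365,226)),disc=((153,233) if n=="scene" else (488,258)),off=((208,180) if n=="scene" else (443,311))).items():
        F=toF(W[l==l[v,u]]).astype(np.float32);print(n,nm,[np.round(q,1) for q in cv2.minAreaRect(F)])
    # batten inner edges in fence coords
    m=(z>43)&(z<58)&(hsv[...,1]>110);F=toF(W[m]);
    for a in(-400,-300,-200,-100):
        k=(abs(F[:,1]-a)<10)&(F[:,0]>-20)&(F[:,0]<60);print(a,np.percentile(F[k,0],[1,99]).round(1),end=" ")
    for a in(-280,-200,-100,-40):
        k=(abs(F[:,0]-a)<10)&(F[:,1]>-20)&(F[:,1]<60);print(a,np.percentile(F[k,1],[1,99]).round(1),end=" ")
    print()
s=sense();status(s)
E
```

```text
scene board [array([-138.3, -191. ]), array([180.3, 121.5]), np.float64(76.7)]
scene disc [array([ -60.9, -451.9]), array([90.6, 86.8]), np.float64(49.1)]
scene off [array([-246.2, -450.6]), array([63.2, 89.9]), np.float64(22.6)]
-400 [ 7.8 35.1] -300 [ 8.2 35.3] -200 [ 7.6 35.5] -100 [ 7.4 35.6] -280 [ 5.2 31.4] -200 [ 4.9 31.2] -100 [ 4.5 31.4] -40 [ 4.6 31.3] 
side board [array([-142.6, -191.9]), array([180.5, 122.6]), np.float64(76.6)]
side disc [array([ -66.4, -454.4]), array([88.2, 87.5]), np.float64(68.5)]
side off [array([-250.4, -451.5]), array([61.8, 87.4]), np.float64(23.5)]
-400 [ 1.1 30. ] -300 [ 1.2 30.9] -200 [ 1. 31.] -100 [ 2.6 30.9] -280 [ 1.6 29.3] -200 [ 2.8 29.1] -100 [ 1.9 28.4] -40 [ 2.4 28.9] 
t 0.6 F [-405.5  407.1] z 236.0 ytool ang 1.233 zax [ 0.  0. -1.] force [ 0.2 -0.3  0.2]
```

```bash
sed -i 's/^def toF/C=C+3.6*XF+1.8*YF\ndef toF/' h.py; echo ok
```

```text
ok
```

jog_arm --motion '[{"az": 0.1183},{"az": 0.1183},{"az": 0.1183},{"az": 0.1183},{"az": 0.1183},{"az": 0.1183},{"az": 0.1183},{"az": 0.1183},{"az": 0.1183},{}]'

```text
validation failed for argument at $.mo...
```

```bash
python3 - <<'E'
from rig import *
from h import *
s=sense();status(s);print(delta(s,(-148,-335),236),delta(s,(-148,-335),46))
E
```

```text
t 0.6 F [-409.1  405.3] z 236.0 ytool ang 1.233 zax [ 0.  0. -1.] force [ 0.2 -0.3  0.2]
[-5.871e+02 -5.211e+02 -1.000e-01] [-587.1 -521.1  189.9]
```

jog_arm --motion '[{"az": 0.1183,"fingers": 91},{"az": 0.1183,"fingers": 91},{"az": 0.1183,"fingers": 91},{"az": 0.1183,"fingers": 91},{"az": 0.1183,"fingers": 91},{"az": 0.1183,"fingers": 91},{"az": 0.1183,"fingers": 91},{"az": 0.1183,"fingers": 91},{"az": 0.1183,"fingers": 91}]'

```text
validation failed for argument at $.mo...
```

All keys are probably required, so I'll fill them in.

jog_arm --motion '[{"fingers": 91,"tx": 0,"ty": 0,"tz": 0,"ax": 0,"ay": 0,"az": 0.118},{"fingers": 91,"tx": 0,"ty": 0,"tz": 0,"ax": 0,"ay": 0,"az": 0.118},{"fingers": 91,"tx": 0,"ty": 0,"tz": 0,"ax": 0,"ay": 0,"az": 0.118},{"fingers": 91,"tx": 0,"ty": 0,"tz": 0,"ax": 0,"ay": 0,"az": 0.118},{"fingers": 91,"tx": 0,"ty": 0,"tz": 0,"ax": 0,"ay": 0,"az": 0.118},{"fingers": 91,"tx": 0,"ty": 0,"tz": 0,"ax": 0,"ay": 0,"az": 0.118},{"fingers": 91,"tx": 0,"ty": 0,"tz": 0,"ax": 0,"ay": 0,"az": 0.118},{"fingers": 91,"tx": 0,"ty": 0,"tz": 0,"ax": 0,"ay": 0,"az": 0.118},{"fingers": 91,"tx": 0,"ty": 0,"tz": 0,"ax": 0,"ay": 0,"az": 0.118},{"fingers": 91,"tx": 0,"ty": 0,"tz": 0,"ax": 0,"ay": 0,"az": 0}]'

```text
time_s: 1.43
tool_pos: [190.6, 542.5, 236.0]
tcp_rot: [-2.026, -2.401, -0.0]
force: [0.6, 0.3, 0.2]
width: 91.3
```

```bash
python3 - <<'E'
from rig import *
from h import *
s=sense();status(s);print(delta(s,(-148,-335),236),delta(s,(-148,-335),46),s["joints"])
E
```

```text
t 1.4333 F [-409.1  405.4] z 236.0 ytool ang 0.169 zax [ 0.  0. -1.] force [0.6 0.3 0.2]
[-7.407e+02  2.603e+02 -1.000e-01] [-740.7  260.3  189.9] [1.21297986e+00 3.19518213e-01 1.56444025e+00 2.02473280e-05
 1.25738909e+00 1.04388192e+00]
```

jog_arm --motion '[{"fingers": 91,"tx": -31,"ty": 11,"tz": 0,"ax": 0,"ay": 0,"az": 0},{"fingers": 91,"tx": -31,"ty": 11,"tz": 0,"ax": 0,"ay": 0,"az": 0},{"fingers": 91,"tx": -31,"ty": 11,"tz": 0,"ax": 0,"ay": 0,"az": 0},{"fingers": 91,"tx": -31,"ty": 11,"tz": 0,"ax": 0,"ay": 0,"az": 0},{"fingers": 91,"tx": -31,"ty": 11,"tz": 0,"ax": 0,"ay": 0,"az": 0},{"fingers": 91,"tx": -31,"ty": 11,"tz": 0,"ax": 0,"ay": 0,"az": 0},{"fingers": 91,"tx": -31,"ty": 11,"tz": 0,"ax": 0,"ay": 0,"az": 0},{"fingers": 91,"tx": -31,"ty": 11,"tz": 0,"ax": 0,"ay": 0,"az": 0},{"fingers": 91,"tx": -31,"ty": 11,"tz": 0,"ax": 0,"ay": 0,"az": 0},{"fingers": 91,"tx": -31,"ty": 11,"tz": 0,"ax": 0,"ay": 0,"az": 0},{"fingers": 91,"tx": -31,"ty": 11,"tz": 0,"ax": 0,"ay": 0,"az": 0},{"fingers": 91,"tx": -31,"ty": 11,"tz": 0,"ax": 0,"ay": 0,"az": 0}]'

```text
time_s: 2.43
tool_pos: [384.4, 196.9, 236.2]
tcp_rot: [2.019, 2.406, 0.001]
force: [0.5, 0.4, -0.3]
width: 91.1
```

jog_arm --motion '[{"fingers": 91,"tx": -31,"ty": 11,"tz": 0,"ax": 0,"ay": 0,"az": 0},{"fingers": 91,"tx": -31,"ty": 11,"tz": 0,"ax": 0,"ay": 0,"az": 0},{"fingers": 91,"tx": -31,"ty": 11,"tz": 0,"ax": 0,"ay": 0,"az": 0},{"fingers": 91,"tx": -31,"ty": 11,"tz": 0,"ax": 0,"ay": 0,"az": 0},{"fingers": 91,"tx": -31,"ty": 11,"tz": 0,"ax": 0,"ay": 0,"az": 0},{"fingers": 91,"tx": -31,"ty": 11,"tz": 0,"ax": 0,"ay": 0,"az": 0},{"fingers": 91,"tx": -31,"ty": 11,"tz": 0,"ax": 0,"ay": 0,"az": 0},{"fingers": 91,"tx": -31,"ty": 11,"tz": 0,"ax": 0,"ay": 0,"az": 0},{"fingers": 91,"tx": -31,"ty": 11,"tz": 0,"ax": 0,"ay": 0,"az": 0},{"fingers": 91,"tx": -31,"ty": 11,"tz": 0,"ax": 0,"ay": 0,"az": 0},{"fingers": 91,"tx": -31,"ty": 11,"tz": 0,"ax": 0,"ay": 0,"az": 0},{"fingers": 91,"tx": 0,"ty": 0,"tz": 0,"ax": 0,"ay": 0,"az": 0}]'

```text
time_s: 3.43
tool_pos: [563.8, -121.9, 235.5]
tcp_rot: [2.022, 2.4, -0.001]
force: [0.2, 0.2, -0.2]
width: 91.2
```

```bash
python3 - <<'E'
from rig import *
from h import *
c=camera("wrist");cv2.imwrite("pics/w1.png",c["image"][:,:,::-1])
s=sense();status(s);print(delta(s,(-148,-335),46),s["joints"])
E
```

```text
t 3.4833 F [-153.4 -309.3] z 235.4 ytool ang 0.17 zax [ 0. -0. -1.] force [-0.9  0.9 -0.5]
[-25.6   5.3 189.4] [-2.29079462e-01  3.19546701e-01  1.56613601e+00 -1.83199152e-04
  1.25584809e+00 -3.99434238e-01]
```

View pics/w1.png

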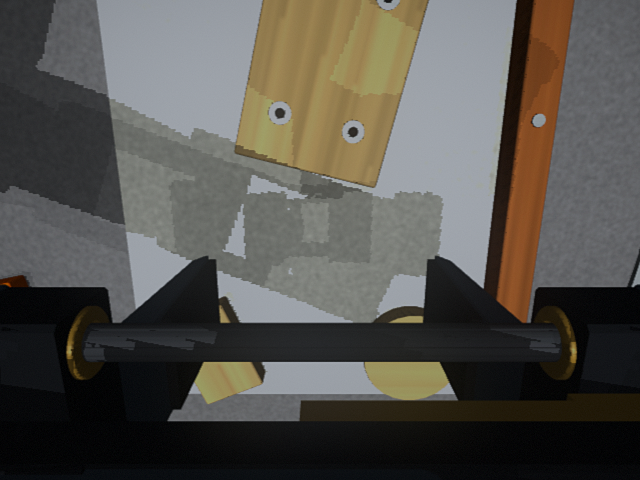

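The wrist view shows the board's right end at (237,152) to (375,186), with the fingers beyond it. The offcut (230,370) and disc (408,350) lie below and clear. Next I descend behind the board.

jog_arm --motion '[{"fingers": 91,"tx": -13,"ty": 2.5,"tz": 0,"ax": 0,"ay": 0,"az": 0},{"fingers": 91,"tx": -13,"ty": 2.5,"tz": 0,"ax": 0,"ay": 0,"az": 0},{"fingers": 91,"tx": 0,"ty": 0,"tz": 30,"ax": 0,"ay": 0,"az": 0},{"fingers": 91,"tx": 0,"ty": 0,"tz": 35,"ax": 0,"ay": 0,"az": 0},{"fingers": 91,"tx": 0,"ty": 0,"tz": 35,"ax": 0,"ay": 0,"az": 0},{"fingers": 91,"tx": 0,"ty": 0,"tz": 35,"ax": 0,"ay": 0,"az": 0},{"fingers": 91,"tx": 0,"ty": 0,"tz": 30,"ax": 0,"ay": 0,"az": 0},{"fingers": 91,"tx": 0,"ty": 0,"tz": 15,"ax": 0,"ay": 0,"az": 0},{"fingers": 91,"tx": 0,"ty": 0,"tz": 9,"ax": 0,"ay": 0,"az": 0},{"fingers": 91,"tx": 0,"ty": 0,"tz": 0,"ax": 0,"ay": 0,"az": 0}]'

```text
time_s: 4.32
tool_pos: [569.6, -141.5, 45.3]
tcp_rot: [-2.02, -2.402, 0.002]
force: [-0.6, -1.2, -0.3]
width: 90.6
```

```bash
python3 - <<'E'
from rig import *
from h import *
s=sense();status(s);print(delta(s,(-148,-200),46))
E
```

```text
t 4.3167 F [-149.8 -332.4] z 45.3 ytool ang 0.172 zax [-0.003  0.001 -1.   ] force [-0.6 -1.2 -0.3]
[132.4   2.3  -0.6]
```

Push along +y (tool x), about 108 mm first.

jog_arm --motion '[{"fingers": 91,"tx": 9,"ty": 0,"tz": 0,"ax": 0,"ay": 0,"az": 0},{"fingers": 91,"tx": 9,"ty": 0,"tz": 0,"ax": 0,"ay": 0,"az": 0},{"fingers": 91,"tx": 9,"ty": 0,"tz": 0,"ax": 0,"ay": 0,"az": 0},{"fingers": 91,"tx": 9,"ty": 0,"tz": 0,"ax": 0,"ay": 0,"az": 0},{"fingers": 91,"tx": 9,"ty": 0,"tz": 0,"ax": 0,"ay": 0,"az": 0},{"fingers": 91,"tx": 9,"ty": 0,"tz": 0,"ax": 0,"ay": 0,"az": 0},{"fingers": 91,"tx": 9,"ty": 0,"tz": 0,"ax": 0,"ay": 0,"az": 0},{"fingers": 91,"tx": 9,"ty": 0,"tz": 0,"ax": 0,"ay": 0,"az": 0},{"fingers": 91,"tx": 9,"ty": 0,"tz": 0,"ax": 0,"ay": 0,"az": 0},{"fingers": 91,"tx": 9,"ty": 0,"tz": 0,"ax": 0,"ay": 0,"az": 0},{"fingers": 91,"tx": 9,"ty": 0,"tz": 0,"ax": 0,"ay": 0,"az": 0},{"fingers": 91,"tx": 0,"ty": 0,"tz": 0,"ax": 0,"ay": 0,"az": 0}]'

```text
time_s: 5.32
tool_pos: [553.0, -42.2, 46.7]
tcp_rot: [-2.021, -2.403, -0.0]
force: [-0.7, 0.4, -0.0]
width: 91.3
```

```bash
cat >> h.py <<'E'
def look(c,tag):
    # board in fence frame, from plywood-coloured top pixels on the bed
    W=pts(c);z=W[...,2];F=toF(W);hsv=cv2.cvtColor(c["image"],cv2.COLOR_RGB2HSV)
    m=(z>33)&(z<45)&(hsv[...,1]>60)&(hsv[...,0]>13)&(F[...,0]>-300)&(F[...,0]<3)&(F[...,1]>-395)&(F[...,1]<5)
    m=cv2.morphologyEx(m.astype(np.uint8),cv2.MORPH_OPEN,np.ones((3,3)))
    nl,l,st,_=cv2.connectedComponentsWithStats(m);k=1+np.argmax(st[1:,4])
    print(tag,"board",st[k],[np.round(q,1) for q in cv2.minAreaRect(F[l==k].astype(np.float32))],"z",np.nanmedian(z[l==k]).round(1))
    cv2.imwrite(f"pics/{tag}.png",c["image"][:,:,::-1])
E
python3 - <<'E'
from rig import *
from h import *
look(camera("scene"),"s2");look(camera("side"),"d2")
s=sense();status(s)
E
```

```text
s2 board [ 249  239   87   90 3859] [array([-141. , -137.9]), array([182. , 121.4]), np.float64(72.6)] z 40.3
d2 board [ 303  185   57   64 1674] [array([-144.5, -137.4]), array([182.6, 121.1]), np.float64(73.1)] z 39.3
t 5.4167 F [-149.4 -233. ] z 46.7 ytool ang 0.172 zax [-0.001  0.001 -1.   ] force [ 0.3 -0.2  0. ]
```

View pics/s2.png

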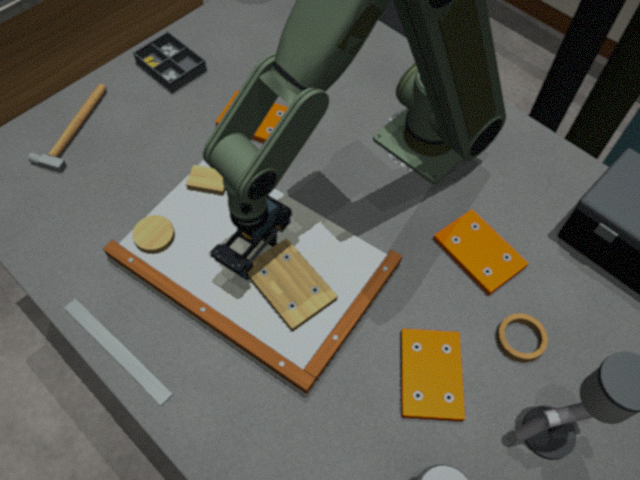

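The board has turned a little the wrong way: its trailing corner sat between the open fingers, so only the left finger pushed. I'll back off, narrow the jaws to 40 mm and push again, so the contact comes on the corner beyond the centre of mass.

jog_arm --motion '[{"fingers": 91,"tx": -20,"ty": 0,"tz": 0,"ax": 0,"ay": 0,"az": 0},{"fingers": 91,"tx": -15,"ty": 0,"tz": 0,"ax": 0,"ay": 0,"az": 0},{"fingers": 40,"tx": 0,"ty": 5,"tz": 0,"ax": 0,"ay": 0,"az": 0},{"fingers": 40,"tx": 0,"ty": 5,"tz": 0,"ax": 0,"ay": 0,"az": 0},{"fingers": 40,"tx": 0,"ty": 2,"tz": 0,"ax": 0,"ay": 0,"az": 0},{"fingers": 40,"tx": 0,"ty": 0,"tz": 0,"ax": 0,"ay": 0,"az": 0},{"fingers": 40,"tx": 0,"ty": 0,"tz": 0,"ax": 0,"ay": 0,"az": 0},{"fingers": 40,"tx": 0,"ty": 0,"tz": 0,"ax": 0,"ay": 0,"az": 0},{"fingers": 40,"tx": 0,"ty": 0,"tz": 0,"ax": 0,"ay": 0,"az": 0},{"fingers": 40,"tx": 0,"ty": 0,"tz": 0,"ax": 0,"ay": 0,"az": 0}]'

```text
time_s: 6.25
tool_pos: [571.3, -76.4, 46.9]
tcp_rot: [-2.023, -2.403, -0.0]
force: [0.8, 0.9, 0.3]
width: 41.4
```

jog_arm --motion '[{"fingers": 40,"tx": 6,"ty": 0,"tz": 0,"ax": 0,"ay": 0,"az": 0},{"fingers": 40,"tx": 6,"ty": 0,"tz": 0,"ax": 0,"ay": 0,"az": 0},{"fingers": 40,"tx": 6,"ty": 0,"tz": 0,"ax": 0,"ay": 0,"az": 0},{"fingers": 40,"tx": 6,"ty": 0,"tz": 0,"ax": 0,"ay": 0,"az": 0},{"fingers": 40,"tx": 6,"ty": 0,"tz": 0,"ax": 0,"ay": 0,"az": 0},{"fingers": 40,"tx": 6,"ty": 0,"tz": 0,"ax": 0,"ay": 0,"az": 0},{"fingers": 40,"tx": 6,"ty": 0,"tz": 0,"ax": 0,"ay": 0,"az": 0},{"fingers": 40,"tx": 0,"ty": 0,"tz": 0,"ax": 0,"ay": 0,"az": 0}]'

```text
time_s: 6.92
tool_pos: [563.8, -33.9, 46.9]
tcp_rot: [-2.022, -2.403, -0.0]
force: [-1.2, 0.8, -0.7]
width: 40.2
```

```bash
python3 - <<'E'
from rig import *
from h import *
look(camera("scene"),"s3");look(camera("side"),"d3")
s=sense();status(s);print(s["width"])
E
```

```text
s3 board [ 255  246   97   87 3932] [array([-148.1, -107.3]), array([181. , 121.4]), np.float64(77.1)] z 40.4
d3 board [ 290  181   70   63 2126] [array([-153.1, -107.4]), array([182.1, 120.7]), np.float64(77.3)] z 39.3
t 7.0167 F [-137.4 -226.2] z 46.9 ytool ang 0.172 zax [-0.001  0.    -1.   ] force [-0.1 -0.  -0.1]
40.08328884908719
```

View pics/s3.png

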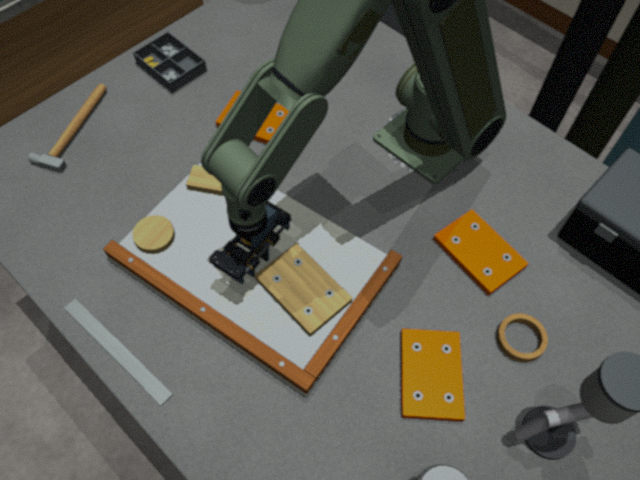

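jog_arm --motion '[{"fingers": 40,"tx": 4,"ty": 0,"tz": 0,"ax": 0,"ay": 0,"az": 0},{"fingers": 40,"tx": 4,"ty": 0,"tz": 0,"ax": 0,"ay": 0,"az": 0},{"fingers": 40,"tx": 4,"ty": 0,"tz": 0,"ax": 0,"ay": 0,"az": 0},{"fingers": 40,"tx": 4,"ty": 0,"tz": 0,"ax": 0,"ay": 0,"az": 0},{"fingers": 40,"tx": 4,"ty": 0,"tz": 0,"ax": 0,"ay": 0,"az": 0},{"fingers": 40,"tx": 3,"ty": 0,"tz": 0,"ax": 0,"ay": 0,"az": 0},{"fingers": 40,"tx": 0,"ty": 0,"tz": 0,"ax": 0,"ay": 0,"az": 0}]'

```text
time_s: 7.6
tool_pos: [571.4, -18.3, 50.5]
tcp_rot: [2.005, 2.385, 0.014]
force: [16.1, -23.2, -1.7]
width: 40.2
```

```bash
python3 - <<'E'
from rig import *
from h import *
look(camera("scene"),"s4");look(camera("side"),"d4")
s=sense();status(s)
E
```

```text
s4 board [ 283  258   71   76 2652] [array([-144.5,  -94.3]), array([173.7, 120.8]), np.float64(81.0)] z 41.7
d4 board [ 285  179   74   63 2059] [array([-148.8,  -93.3]), array([191. , 121.3]), np.float64(81.5)] z 40.9
t 7.7 F [-127.8 -211.4] z 50.3 ytool ang 0.172 zax [ 0.024 -0.01  -1.   ] force [ 15.2 -23.4  -0.7]
```

```bash
python3 - <<'E'
import cv2
a=cv2.imread("pics/s4.png")[160:400,180:420];b=cv2.imread("pics/d4.png")[100:340,180:420]
cv2.imwrite("pics/c4.png",cv2.resize(cv2.hconcat([a,b]),(800,400),interpolation=cv2.INTER_CUBIC))
E
```

```text
(no output)
```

View pics/c4.png

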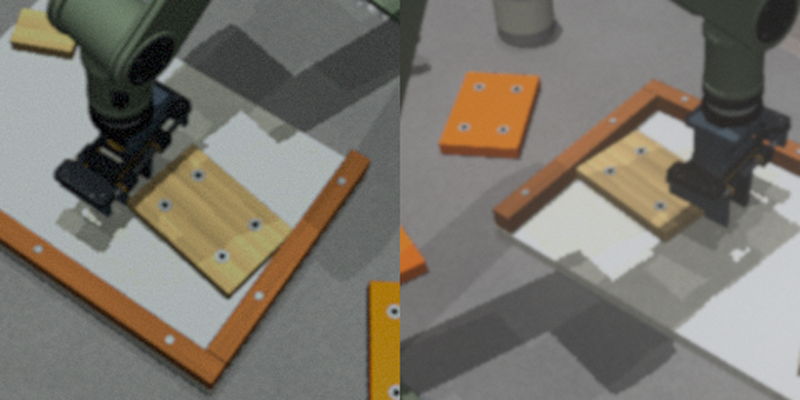

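The board's leading corner is against the short batten, and the push has jammed at about 28 N. I'll back off, go up, and switch to pushing the near long side, which both turns the board square and moves it to the long batten.

jog_arm --motion '[{"fingers": 40,"tx": -10,"ty": 0,"tz": 0,"ax": 0,"ay": 0,"az": 0},{"fingers": 40,"tx": -20,"ty": 0,"tz": 0,"ax": 0,"ay": 0,"az": 0},{"fingers": 40,"tx": -10,"ty": 0,"tz": 0,"ax": 0,"ay": 0,"az": 0},{"fingers": 91,"tx": 0,"ty": 0,"tz": -35,"ax": 0,"ay": 0,"az": 0},{"fingers": 91,"tx": 0,"ty": 0,"tz": -35,"ax": 0,"ay": 0,"az": 0},{"fingers": 91,"tx": 0,"ty": -30,"tz": 0,"ax": 0,"ay": 0,"az": 0},{"fingers": 91,"tx": 25,"ty": -30,"tz": 0,"ax": 0,"ay": 0,"az": 0},{"fingers": 91,"tx": 35,"ty": -30,"tz": 0,"ax": 0,"ay": 0,"az": 0},{"fingers": 91,"tx": 35,"ty": -30,"tz": 0,"ax": 0,"ay": 0,"az": 0},{"fingers": 91,"tx": 35,"ty": 0,"tz": 0,"ax": 0,"ay": 0,"az": 0},{"fingers": 91,"tx": 0,"ty": 0,"tz": 0,"ax": 0,"ay": 0,"az": 0}]'

```text
time_s: 8.62
tool_pos: [430.5, 53.9, 117.0]
tcp_rot: [-2.018, -2.404, -0.001]
force: [-0.4, -0.2, 0.6]
width: 89.5
```

jog_arm --motion '[{"fingers": 91,"tx": 0,"ty": 0,"tz": 0,"ax": 0,"ay": 0,"az": -0.12},{"fingers": 91,"tx": 0,"ty": 0,"tz": 0,"ax": 0,"ay": 0,"az": -0.12},{"fingers": 91,"tx": 0,"ty": 0,"tz": 0,"ax": 0,"ay": 0,"az": -0.12},{"fingers": 91,"tx": 0,"ty": 0,"tz": 0,"ax": 0,"ay": 0,"az": -0.12},{"fingers": 91,"tx": 0,"ty": 0,"tz": 0,"ax": 0,"ay": 0,"az": -0.12},{"fingers": 91,"tx": 0,"ty": 0,"tz": 0,"ax": 0,"ay": 0,"az": -0.12},{"fingers": 91,"tx": 0,"ty": 0,"tz": 0,"ax": 0,"ay": 0,"az": -0.12},{"fingers": 91,"tx": 0,"ty": 0,"tz": 0,"ax": 0,"ay": 0,"az": -0.12},{"fingers": 91,"tx": 0,"ty": 0,"tz": 0,"ax": 0,"ay": 0,"az": -0.12},{"fingers": 91,"tx": 0,"ty": 0,"tz": 0,"ax": 0,"ay": 0,"az": -0.12},{"fingers": 91,"tx": 0,"ty": 0,"tz": 0,"ax": 0,"ay": 0,"az": -0.12},{"fingers": 91,"tx": 0,"ty": 0,"tz": 0,"ax": 0,"ay": 0,"az": -0.12}]'

```text
time_s: 9.62
tool_pos: [434.0, 49.9, 116.9]
tcp_rot: [-0.072, 3.141, 0.001]
force: [-0.1, 0.5, 0.2]
width: 90.8
```

jog_arm --motion '[{"fingers": 91,"tx": 0,"ty": 0,"tz": 0,"ax": 0,"ay": 0,"az": -0.12},{"fingers": 91,"tx": 0,"ty": 0,"tz": 0,"ax": 0,"ay": 0,"az": 0}]'

```text
time_s: 9.78
tool_pos: [433.9, 49.9, 116.9]
tcp_rot: [-0.254, 3.131, 0.0]
force: [-0.4, -0.4, -0.2]
width: 91.2
```

```bash
python3 - <<'E'
from rig import *
from h import *
look(camera("scene"),"s5");look(camera("side"),"d5")
s=sense();status(s);print(delta(s,(-265,-105),46),s["joints"],s["width"])
E
```

```text
s5 board [ 258  247   96   88 3960] [array([-146.8,  -98.5]), array([180.3, 122.4]), np.float64(80.4)] z 40.3
d5 board [327 200  48  42 963] [array([-159.8, -150.2]), array([ 80.4, 122. ]), np.float64(82.5)] z 39.3
t 9.8833 F [-251.6 -121. ] z 116.9 ytool ang 1.728 zax [-0.  0. -1.] force [-0.8  0.8 -0.2]
[13.6 15.8 70.9] [ 8.80761929e-02  2.25829419e-01  2.04029752e+00  3.30513782e-04
  8.75466621e-01 -1.63981624e+00] 90.64859473677444
```

View pics/s5.png

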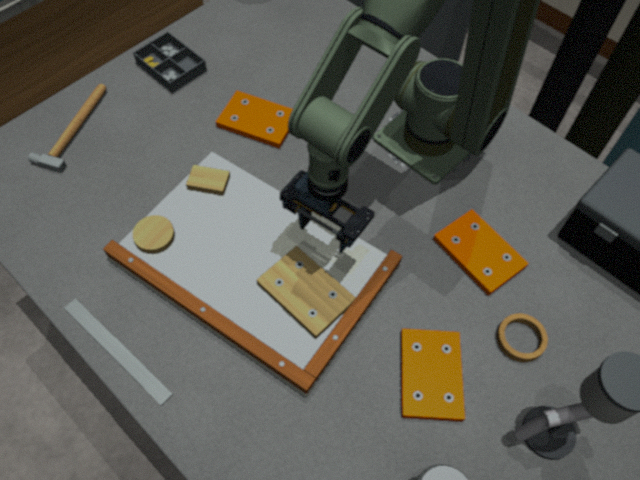

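jog_arm --motion '[{"fingers": 91,"tx": 14,"ty": 16,"tz": 0,"ax": 0,"ay": 0,"az": -0.01},{"fingers": 91,"tx": 0,"ty": 0,"tz": 20,"ax": 0,"ay": 0,"az": 0},{"fingers": 91,"tx": 0,"ty": 0,"tz": 25,"ax": 0,"ay": 0,"az": 0},{"fingers": 91,"tx": 0,"ty": 0,"tz": 18,"ax": 0,"ay": 0,"az": 0},{"fingers": 91,"tx": 0,"ty": 0,"tz": 8,"ax": 0,"ay": 0,"az": 0},{"fingers": 91,"tx": 0,"ty": 0,"tz": 0,"ax": 0,"ay": 0,"az": 0},{"fingers": 91,"tx": -8,"ty": 0,"tz": 0,"ax": 0,"ay": 0,"az": 0},{"fingers": 91,"tx": -8,"ty": 0,"tz": 0,"ax": 0,"ay": 0,"az": 0},{"fingers": 91,"tx": -8,"ty": 0,"tz": 0,"ax": 0,"ay": 0,"az": 0},{"fingers": 91,"tx": -8,"ty": 0,"tz": 0,"ax": 0,"ay": 0,"az": 0},{"fingers": 91,"tx": -8,"ty": 0,"tz": 0,"ax": 0,"ay": 0,"az": 0},{"fingers": 91,"tx": -8,"ty": 0,"tz": 0,"ax": 0,"ay": 0,"az": 0}]'

```text
time_s: 10.88
tool_pos: [465.4, 71.7, 46.2]
tcp_rot: [0.267, -3.13, 0.0]
force: [-1.6, -1.5, 0.9]
width: 91.2
```

```bash
python3 - <<'E'
from rig import *
from h import *
look(camera("scene"),"s6");
s=sense();status(s)
E
```

```text
s6 board [ 255  254   98   87 4002] [array([-134.8,  -93.2]), array([180.3, 124.1]), np.float64(86.4)] z 40.3
t 10.9333 F [-214.6 -104.8] z 46.3 ytool ang 1.741 zax [ 0.003  0.    -1.   ] force [2.  0.6 0.2]
```

View pics/s6.png

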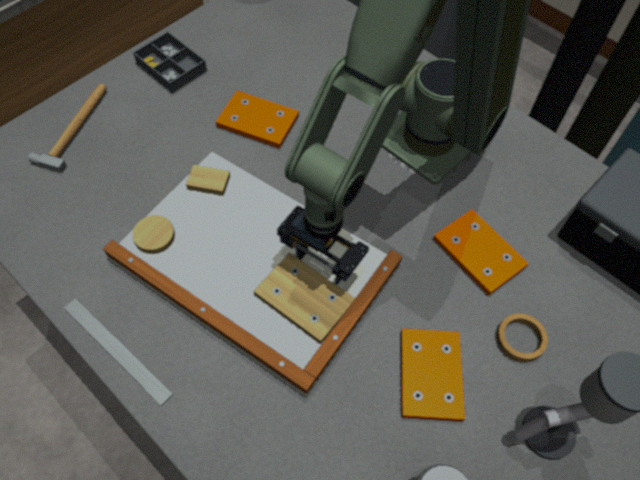

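Board has turned to about 4° off and is sliding well. Continue along +x.

jog_arm --motion '[{"fingers": 91,"tx": -7,"ty": 0,"tz": 0,"ax": 0,"ay": 0,"az": 0},{"fingers": 91,"tx": -7,"ty": 0,"tz": 0,"ax": 0,"ay": 0,"az": 0},{"fingers": 91,"tx": -7,"ty": 0,"tz": 0,"ax": 0,"ay": 0,"az": 0},{"fingers": 91,"tx": -7,"ty": 0,"tz": 0,"ax": 0,"ay": 0,"az": 0},{"fingers": 91,"tx": -7,"ty": 0,"tz": 0,"ax": 0,"ay": 0,"az": 0},{"fingers": 91,"tx": -7,"ty": 0,"tz": 0,"ax": 0,"ay": 0,"az": 0},{"fingers": 91,"tx": -7,"ty": 0,"tz": 0,"ax": 0,"ay": 0,"az": 0},{"fingers": 91,"tx": -5,"ty": 0,"tz": 0,"ax": 0,"ay": 0,"az": 0},{"fingers": 91,"tx": -4,"ty": 0,"tz": 0,"ax": 0,"ay": 0,"az": 0},{"fingers": 91,"tx": -3,"ty": 0,"tz": 0,"ax": 0,"ay": 0,"az": 0},{"fingers": 91,"tx": 0,"ty": 0,"tz": 0,"ax": 0,"ay": 0,"az": 0}]'

```text
time_s: 11.85
tool_pos: [525.7, 82.2, 46.0]
tcp_rot: [-0.267, 3.129, 0.0]
force: [-1.3, -0.2, 0.4]
width: 90.9
```

```bash
python3 - <<'E'
from rig import *
from h import *
look(camera("scene"),"s7");
s=sense();status(s)
E
```

```text
s7 board [ 239  274  101   89 4212] [array([-77.2, -90.6]), array([123.2, 177.7]), np.float64(0.5)] z 40.4
t 11.9 F [-155.7 -104.4] z 46.1 ytool ang 1.741 zax [ 0.002  0.001 -1.   ] force [-0.1  0.3  0.3]
```

View pics/s7.png

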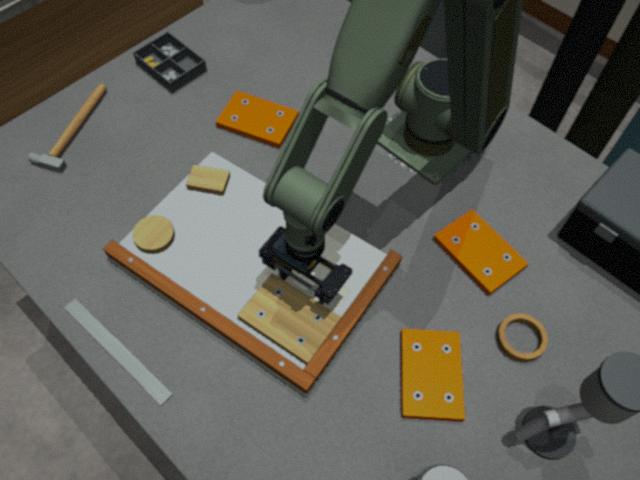

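Square to the short batten, with about 17–20 mm still to go in x. I'll finish gently until the force rises.

jog_arm --motion '[{"fingers": 91,"tx": -4,"ty": 0,"tz": 0,"ax": 0,"ay": 0,"az": 0},{"fingers": 91,"tx": -4,"ty": 0,"tz": 0,"ax": 0,"ay": 0,"az": 0},{"fingers": 91,"tx": -3,"ty": 0,"tz": 0,"ax": 0,"ay": 0,"az": 0},{"fingers": 91,"tx": -2,"ty": 0,"tz": 0,"ax": 0,"ay": 0,"az": 0},{"fingers": 91,"tx": 0,"ty": 0,"tz": 0,"ax": 0,"ay": 0,"az": 0}]'

```text
time_s: 12.32
tool_pos: [538.4, 84.4, 46.0]
tcp_rot: [-0.267, 3.129, 0.0]
force: [-1.6, 0.1, -0.3]
width: 91.3
```

jog_arm --motion '[{"fingers": 91,"tx": -2,"ty": 0,"tz": 0,"ax": 0,"ay": 0,"az": 0},{"fingers": 91,"tx": -2,"ty": 0,"tz": 0,"ax": 0,"ay": 0,"az": 0},{"fingers": 91,"tx": 0,"ty": 0,"tz": 0,"ax": 0,"ay": 0,"az": 0}]'

```text
time_s: 12.57
tool_pos: [542.0, 85.0, 46.0]
tcp_rot: [-0.267, 3.129, 0.0]
force: [-0.7, -0.1, 0.9]
width: 91.1
```

jog_arm --motion '[{"fingers": 91,"tx": -2,"ty": 0,"tz": 0,"ax": 0,"ay": 0,"az": 0},{"fingers": 91,"tx": -1,"ty": 0,"tz": 0,"ax": 0,"ay": 0,"az": 0},{"fingers": 91,"tx": 0,"ty": 0,"tz": 0,"ax": 0,"ay": 0,"az": 0}]'

```text
time_s: 12.82
tool_pos: [544.0, 85.4, 45.9]
tcp_rot: [0.267, -3.129, -0.0]
force: [-3.5, -0.8, 3.2]
width: 91.1
```

```bash
python3 - <<'E'
from rig import *
from h import *
look(camera("scene"),"s8");look(camera("side"),"d8")
s=sense();status(s)
a=cv2.imread("pics/s8.png")[220:400,180:420];b=cv2.imread("pics/d8.png")[120:300,220:460]
cv2.imwrite("pics/c8.png",cv2.resize(cv2.vconcat([a,b]),(800,1200),interpolation=cv2.INTER_CUBIC)[::2,::2] if 0 else cv2.resize(cv2.hconcat([a,b]),(800,300),interpolation=cv2.INTER_CUBIC))
E
```

```text
s8 board [ 236  281   99   87 4088] [array([-59. , -90.7]), array([120.8, 178.5]), np.float64(1.1)] z 40.4
d8 board [360 181  35  35 524] [array([ -59.4, -162.6]), array([123.6,  44.2]), np.float64(3.8)] z 39.2
t 12.9167 F [-137.  -104.5] z 45.9 ytool ang 1.741 zax [-0.001  0.    -1.   ] force [-3.2 -1.1  4. ]
```

View pics/c8.png

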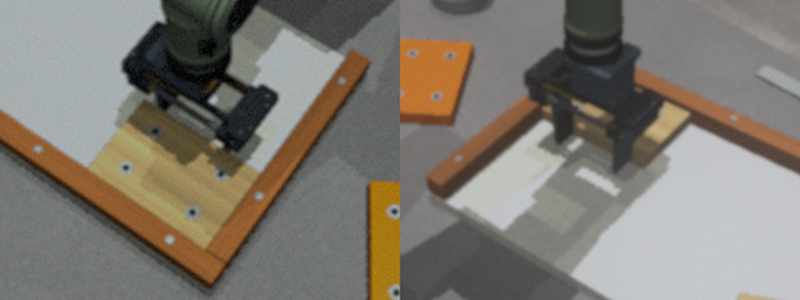

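Contact force is rising and both edges look flush. One more small press, then back off and up, and look again with the view clear.

jog_arm --motion '[{"fingers": 91,"tx": -1.5,"ty": 0,"tz": 0,"ax": 0,"ay": 0,"az": 0},{"fingers": 91,"tx": 0,"ty": 0,"tz": 0,"ax": 0,"ay": 0,"az": 0},{"fingers": 91,"tx": 5,"ty": 0,"tz": 0,"ax": 0,"ay": 0,"az": 0},{"fingers": 91,"tx": 15,"ty": 0,"tz": 0,"ax": 0,"ay": 0,"az": 0},{"fingers": 91,"tx": 25,"ty": 0,"tz": 0,"ax": 0,"ay": 0,"az": 0},{"fingers": 91,"tx": 25,"ty": 0,"tz": -20,"ax": 0,"ay": 0,"az": 0},{"fingers": 91,"tx": 20,"ty": 0,"tz": -35,"ax": 0,"ay": 0,"az": 0},{"fingers": 91,"tx": 10,"ty": 0,"tz": -40,"ax": 0,"ay": 0,"az": 0},{"fingers": 91,"tx": 0,"ty": 0,"tz": -40,"ax": 0,"ay": 0,"az": 0},{"fingers": 91,"tx": 0,"ty": 0,"tz": -30,"ax": 0,"ay": 0,"az": 0},{"fingers": 91,"tx": 0,"ty": 0,"tz": 0,"ax": 0,"ay": 0,"az": 0}]'

```text
time_s: 13.83
tool_pos: [452.2, 69.3, 217.8]
tcp_rot: [-0.266, 3.113, 0.001]
force: [1.2, 1.1, 1.2]
width: 90.7
```

```bash
python3 - <<'E'
from rig import *
from h import *
import pickle
D0=pickle.load(open("d0.pkl","rb"))
for n in("scene","side"):
    c=camera(n);look(c,n+"9");W=pts(c)
    for t in("disc","offcut"):
        o=[]
        for cc in(D0[n],c):
            W=pts(cc);z=W[...,2];hsv=cv2.cvtColor(cc["image"],cv2.COLOR_RGB2HSV);F=toF(W)
            o.append(F[(z>33)&(z<45)&(hsv[...,1]>60)&(F[...,1]<-390)&(F[...,1]>-530)&((F[...,0]>-150)==(t=="disc"))&(F[...,0]>-330)&(F[...,0]<0)].mean(0).round(1))
        print(n,t,o)
s=sense();status(s)
a=cv2.imread("pics/scene9.png")[220:400,180:420];b=cv2.imread("pics/side9.png")[120:300,220:460]
cv2.imwrite("pics/c9.png",cv2.resize(cv2.hconcat([a,b]),(800,300),interpolation=cv2.INTER_CUBIC))
E
```

```text
scene9 board [ 234  282  101   86 4143] [array([-59.3, -90.1]), array([118.2, 176.9]), np.float64(0.3)] z 40.4
scene disc [array([ -64.2, -452.9]), array([ -64.2, -453.6])]
scene offcut [array([-248.7, -450.9]), array([-248.7, -451.4])]
side9 board [ 305  162   90   55 2260] [array([-60.3, -88.7]), array([126. , 185.2]), np.float64(0.2)] z 39.2
side disc [array([ -67. , -456.8]), array([ -66.2, -456.1])]
side offcut [array([-256.4, -454.5]), array([-256.5, -454.5])]
t 13.9333 F [-233.7 -104.8] z 212.3 ytool ang 1.741 zax [ 0.006  0.001 -1.   ] force [-0.1 -0.9 -0.2]
```

View pics/c9.png

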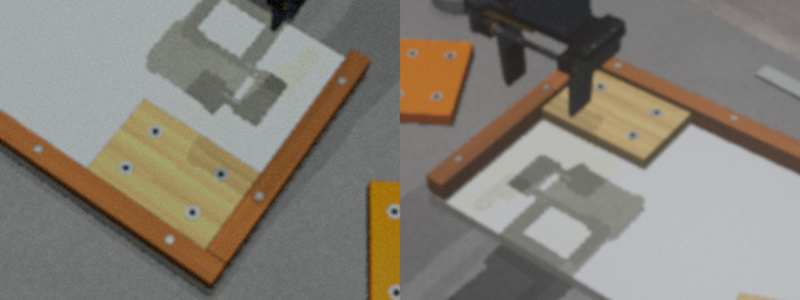

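Both views show the board flush in the corner (crop pixel about (180,180) on the left), with the arm clear and the bystanders unmoved. I'll hand it in.

```bash
python3 - <<'E'
from rig import *
print(finish_job())
E
```

```text
the job is handed in; nothing more can be done
None
```

The headrest board lies flat and flush in the corner of the two battens, and I handed the job in at about 14 s. The job reports no verdict, so the checks below are my own.

**What I did:** I pushed the board along the bed towards the short batten with the fingertips. Then I pushed its near long side with the open fingers, which squared it and brought it home against the long batten.

**Two pushes went wrong and were mended:**
- The first push turned the board about 4° the wrong way, because its corner sat between the open fingers. I narrowed the jaws to 40 mm and pushed again.
- The next push jammed against the short batten at about 28 N and tilted the board by roughly 1–2 mm. I backed off and finished from the long side.

**Last checks, after the arm was clear:**

| Check | Scene camera | Side camera | Flush target |
|---|---|---|---|
| Board centre x (mm) | -59.3 | -60.3 | -60 |
| Board centre y (mm) | -90.1 | -88.7 | -90 |
| Angle to the battens | 0.3° | 0.2° | 0° |
| Height of its top face above the table (mm) | 40.4 | 39.2 | 40 |

The two cameras disagreed by 4–7 mm on the battens themselves, so I used the average as the corner position. The disc and the offcut shifted by no more than about 1 mm, which is within measurement noise. The arm was about 170 mm above the bed and touching nothing.

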